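Put the loose wrench sockets back in their foam holders by size

TASK

Four steel wrench sockets of different sizes are standing about on the garage bench. Put each one upright into the round recess of the foam holder of its own size: the smallest socket in the smallest recess, the next in the next, up to the largest in the largest. Leave the hexagon nut and the ball bearing where they lie.

Things in the scene. Friction and masses are not known exactly. Their poses are not given: they have to be found in the camera images.
- socket_small: the smallest of four loose bright-steel wrench sockets: an upright tube open at its top, 22 mm outside diameter (20 mm over its lowest 10 mm), 50 mm tall, about 80 g. Origin at the centre of its underside, z up along its axis. Stands upright at the start. Gripped with the fingertips 16 mm or more above its underside, they clear the holders.
- socket_medium: the second smallest of four loose bright-steel wrench sockets: an upright tube open at its top, 32 mm outside diameter (30 mm over its lowest 10 mm), 56 mm tall, about 160 g. Origin at the centre of its underside, z up along its axis. Stands upright at the start. Gripped with the fingertips 16 mm or more above its underside, they clear the holders.
- socket_large: the second largest of four loose bright-steel wrench sockets: an upright tube open at its top, 44 mm outside diameter (41 mm over its lowest 10 mm), 60 mm tall, about 300 g. Origin at the centre of its underside, z up along its axis. Stands upright at the start. Gripped with the fingertips 16 mm or more above its underside, they clear the holders.
- socket_jumbo: the largest of four loose bright-steel wrench sockets: an upright tube open at its top, 60 mm outside diameter (56 mm over its lowest 10 mm), 66 mm tall, about 550 g. Origin at the centre of its underside, z up along its axis. Stands upright at the start. Gripped with the fingertips 16 mm or more above its underside, they clear the holders.
- holder_small: the smallest of the four holders: a fixed low square foam block, black with a yellow floor, 56 mm square and 14 mm high, with one round recess 40 mm across and 10 mm deep in its middle (recess floor 4 mm above the bench). It is for the smallest socket. Origin at the centre of its underside, on the bench; z up.
- holder_medium: the second smallest of the four holders: a fixed low square foam block, black with a yellow floor, 68 mm square and 14 mm high, with one round recess 52 mm across and 10 mm deep in its middle (recess floor 4 mm above the bench). It is for the second smallest socket. Origin at the centre of its underside, on the bench; z up.
- holder_large: the second largest of the four holders: a fixed low square foam block, black with a yellow floor, 82 mm square and 14 mm high, with one round recess 66 mm across and 10 mm deep in its middle (recess floor 4 mm above the bench). It is for the second largest socket. Origin at the centre of its underside, on the bench; z up.
- holder_jumbo: the largest of the four holders: a fixed low square foam block, black with a yellow floor, 100 mm square and 14 mm high, with one round recess 84 mm across and 10 mm deep in its middle (recess floor 4 mm above the bench). It is for the largest socket. Origin at the centre of its underside, on the bench; z up.
- nut: a loose dark-steel hexagon nut, 36 mm across flats, 22 mm high, lying flat on the bench; not a socket, stays where it is. Origin at the centre of its underside.
- bearing: a loose ball bearing, 47 mm diameter and only 14 mm high, lying flat on the bench; not a socket, stays where it is. Origin at the centre of its underside.
Not all that is in view belongs to the job. What is shaped like the socket_jumbo but green is not meant.

How it is judged:
By the outcome, as a careful person would: the job done as asked, in the order asked, and still so for the second after the job is handed in, with the robot touching nothing.
It also fails if it takes over 106 s, if anything falls off the work surface, if the arm or the gripper's body presses on something with over 40 N, if the wrist force passes 120 N, or if a joint passes its speed limit or range.

ROBOT

A 6-joint arm with a two-finger parallel gripper is mounted at the origin on the work surface. World frame = base frame: x ahead of the robot, y to its left, z up, the work surface at z = 0. Lengths are in m, angles in rad, forces in N, time in s.
With the tool pointing down it reaches from about 0.375 to 0.75 m from the base axis. Payload 9 kg.
Tool frame: the origin (TCP) lies on the centre line of the jaws, within the pads' length; the fingertips stand manip.tcp_to_tips ahead of it and the grasp point (between the pads) lies 2 mm behind it (manip.tcp_to_tips is the distance from the TCP to the fingertips, in m); z points along the fingers, y is the line along which they close (so a half turn about z gives the same grasp; the last joint's range is limited). The gripper opens to 85 mm and grips with 20 to 120 N. Pads are 22 mm wide; open, the fingers measure 114 mm over their backs; the gripper's body (76 mm by 85 mm) begins 54 mm behind the grasp point. The pads swing forward as they close: fully open they stand 13 mm farther back than shut.
Start: joints at [1.121, 0.104, 0.097, 1.564, 0, 1.353], TCP at [0.138, 0.584, 0.248] pointing down, gripper open.
Joint ranges: [-2.99, 2.99], [-0.84, 1.86], [-1.1, 1.16], [-1.84, 2.11], [-1.51, 1.56], [-3.14, 3.14]. Speed limits (rad/s): [2.22, 2.22, 2.57, 3.14, 3.14, 3.14].

INTERFACE

Orientations are given as a unit quaternion [w, x, y, z].
In Python, from plant import telemetry, viewer, manip, spotter gives the robot as it stands.
- The arm moves only by the tool carry_out, never from a script. Its arguments are lists of equal length, an entry for each row: "jaw": the finger opening in cm, from 0 to 8.54; "linear": the shift along the tool's x, y, z in cm, a list of three; "dr": the turn, a rotation vector about the tool's x, y, z in degrees, a list of three. A call has 1 to 10 rows; each row is the pose to reach, as a shift and turn from the pose commanded when the call began, along the tool's axes at that moment; what a row does not reach only later rows make up. A row lasts 1/8 s, in which the tool goes at most 62.5 mm and 10.7 degrees, less where a joint would pass 70% of its speed; a pose out of reach is approached as far as the arm can. A call with a gripper value outside its range is refused whole. The fingers move at their own pace and stop on an object; the grip force is fixed at half the most. Time passes only in rows, so rows that repeat a pose let the fingers close. It gives the time, the measured TCP pose, the force, the opening and the grip force at its end, in the units of the state.
- telemetry.read_state(): the state, without advancing time (a new reading comes with each control period).
- viewer.snapshot(name): name is "scene" or "top" or "wrist"; returns a dict with "pixels" (384x512x3 uint8, red, green, blue), "intrinsics" (3x3 intrinsics, pixels), "k1" (the pictures are not rectified: a ray, as slopes to the right and down, at radius r is drawn at 1 + k1 r^2 times it, then the intrinsics apply), "R" (3x3) and "t" (3): a world point X has camera coordinates R X + t. Camera axes: x right, y down, z forward; pixel columns grow to the right and rows downward; lengths in m; the calibration is good to about 2 mm. A picture is of the moment at which its call begins. There is no depth.
- manip.hand_in(): hands the job in; it is judged then, once.
Trained networks look in the newest picture that a camera, given by its name, has taken for a name from the list of things; names that differ only in an ending like _2 or _b are one class to them, and where a whole thing is asked for, a point or a joint stands for the part that bears it (a point fixed in the world has none). Each returns a list of dicts, best first, with "p" (0 to 1); they miss things now and then, are a little off and sometimes report something else, mostly with a low value. They report only what shows in the picture. A call takes as long as a camera call. They do not tell look-alikes from the thing itself.
- spotter.recognise(name, camera): "centre" ([x, y, z] in m, in world coordinates, good to about 4 mm: the middle of the surface that is visible of it).
The state is a dict: "time_s": time; "qpos": joint angles; "dq": joint speeds; "joint_torque": joint torques, N m; "tool_pos": TCP position; "tool_rot": TCP orientation; "force": force on the tool from outside, world axes, zero at the start; "ft_torque": the same for the moment, N m; "opening": finger opening in m; "grip_force": force on a finger pad.
Only numpy, scipy, OpenCV 4.12 (cv2) and the standard library are available. Lean on these libraries where they do the work, as an engineer would, in place of code of your own. Each camera call takes 0.05 s, during which the arm holds its last target. There are 200 camera calls.

## Working session

There is one attempt and no reset: what is moved stays moved. The work goes in short steps, Python scripts to look and compute and a tool call to move; the robot and the scene stay as the last step left them, time stands still between calls to the robot, and variables do not carry over. Pictures are saved under pics/ and viewed, at most 14 in all, crops included, and the job is handed in when it is done.

Besides the shell and the picture viewer there is one more tool, called after ">>>" by a JSON object that holds its "method" and its "body", one argument or row to a line. carry_out: Moves the arm, as the interface text tells. Its arguments: {"type":"object","properties":{"jaw":{"type":"array"},"linear":{"type":"array"},"dr":{"type":"array"}},"required":["jaw","linear","dr"]}

```bash
mkdir -p pics; ls
cat > h.py <<'E'
import numpy as np, cv2
from plant import telemetry, viewer, manip, spotter
E
python3 - <<'E'
from h import *
s=telemetry.read_state();print({k:np.round(v,3).tolist() for k,v in s.items()}, manip.tcp_to_tips)
ims=[]
for c in ("scene","top"):
    d=viewer.snapshot(c);cv2.imwrite(f"pics/{c}0.png",d["pixels"][:,:,::-1])
    print(c,d["k1"],np.round(d["R"],3).tolist(),np.round(d["t"],3).tolist(),d["intrinsics"][0][0])
    for n in "socket_small socket_medium socket_large socket_jumbo holder_small holder_medium holder_large holder_jumbo nut bearing".split():
        print(n,[(np.round(r["centre"],3).tolist(),round(r["p"],2)) for r in spotter.recognise(n,c)][:4])
E
```

```text
pics
{'time_s': 0.0, 'qpos': [1.121, 0.105, 0.096, 1.564, 0.0, 1.353], 'dq': [-0.0, 0.001, 0.0, 0.0, -0.002, -0.0], 'joint_torque': [-0.0, -55.693, 50.365, 0.017, -0.0, 0.0], 'tool_pos': [0.138, 0.584, 0.248], 'tool_rot': [-0.0, 0.116, 0.993, -0.001], 'force': [-0.312, 0.333, -0.645], 'ft_torque': [0.035, -0.033, -0.035], 'grip_force': 0.0, 'opening': 0.085} 0.017
scene -0.0036644506520023385 [[-0.224, 0.974, 0.012], [0.81, 0.193, -0.554], [-0.542, -0.114, -0.833]] [0.127, -0.347, 1.281] 394.0477290039293
socket_small []
socket_medium [([0.517, -0.413, 0.039], 0.81)]
socket_large [([0.617, -0.139, 0.04], 0.81)]
socket_jumbo [([0.446, -0.117, 0.042], 0.87), ([0.359, 0.12, 0.047], 0.87), ([0.328, -0.14, 0.047], 0.75), ([0.276, -0.248, 0.044], 0.59)]
holder_small [([0.517, 0.43, 0.014], 0.59)]
holder_medium [([0.641, 0.147, 0.012], 0.96), ([0.558, -0.005, 0.018], 0.66), ([0.478, 0.13, 0.004], 0.41)]
holder_large [([0.346, 0.308, 0.01], 0.77)]
holder_jumbo [([0.477, 0.128, 0.001], 0.95)]
nut [([0.501, 0.241, 0.018], 0.8)]
bearing [([0.554, -0.006, 0.016], 0.66)]
top 0.022122785081275638 [[-0.001, -1.0, -0.007], [-0.993, 0.002, -0.116], [0.116, 0.007, -0.993]] [-0.015, 0.477, 0.976] 348.9145204884446
socket_small []
socket_medium [([0.504, -0.417, 0.04], 0.74)]
socket_large [([0.612, -0.138, 0.044], 0.59)]
socket_jumbo [([0.345, 0.12, 0.04], 0.85), ([0.435, -0.119, 0.032], 0.72), ([0.261, -0.247, 0.04], 0.72), ([0.322, -0.14, 0.033], 0.6)]
holder_small [([0.517, 0.424, 0.014], 0.74)]
holder_medium [([0.643, 0.148, 0.014], 0.6)]
holder_large [([0.348, 0.31, 0.015], 0.64)]
holder_jumbo [([0.477, 0.127, 0.005], 0.8)]
nut [([0.491, 0.243, 0.02], 0.43)]
bearing [([0.551, -0.006, 0.016], 0.54)]
```

View pics/scene0.png

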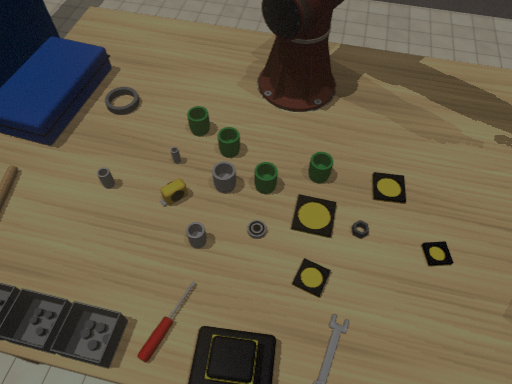

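View pics/top0.png

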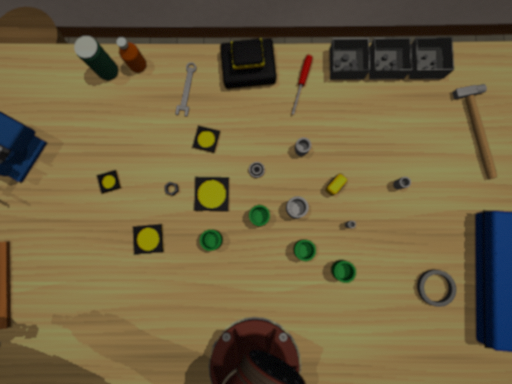

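The steel sockets are in the scene picture at jumbo (224,178), large (196,235), medium (105,178) and small (176,156). The four green cups are look-alikes. In the top picture, the holders' yellow floors are at (211,194), (206,139), (148,239) and (109,182). Next I'll measure positions by fitting silhouettes in both views.

```bash
cat >> h.py <<'E'
from scipy.optimize import least_squares
def proj(P,d):
    c=np.atleast_2d(P)@np.array(d["R"]).T+d["t"]; s=c[:,:2]/c[:,2:]
    s=s*(1+d["k1"]*(s**2).sum(1,keepdims=True)); K=np.array(d["intrinsics"])
    return s*[K[0,0],K[1,1]]+[K[0,2],K[1,2]]
a=np.linspace(0,2*np.pi,60); C=np.c_[np.cos(a),np.sin(a),0*a]
def ring(x,y,z,r): return C*r+[x,y,z]
def hullc(P,d):
    h=cv2.convexHull(proj(P,d).astype(np.float32)); m=cv2.moments(h); return np.array([m["m10"],m["m01"]])/m["m00"],m["m00"]
def blob(mask,u):
    n,l,st,c=cv2.connectedComponentsWithStats(mask.astype(np.uint8)); 
    ok=[i for i in range(1,n) if st[i,4]>15]; i=min(ok,key=lambda i:np.hypot(*(c[i]-u)))
    h=cv2.convexHull(np.argwhere(l==i)[:,::-1].astype(np.int32)); f=np.zeros(mask.shape,np.uint8); cv2.fillConvexPoly(f,h,1)
    m=cv2.moments(f,True); return np.array([m["m10"],m["m01"]])/m["m00"],m["m00"],st[i,:4]
E
cat > m.py <<'E'
from h import *
seed={"scene":{"small":(176,156),"medium":(105,178),"large":(196,235),"jumbo":(224,178)},"top":{"small":(350,225),"medium":(402,184),"large":(302,148),"jumbo":(297,208)}}
hs={"scene":{"small":(437,253),"medium":(311,278),"large":(389,187),"jumbo":(314,215)},"top":{"small":(109,182),"medium":(206,139),"large":(148,239),"jumbo":(211,194)}}
D={"small":(.011,.05,.02),"medium":(.016,.056,.026),"large":(.022,.06,.033),"jumbo":(.03,.066,.042)}
for c in ("scene","top"):
    d=viewer.snapshot(c); hsv=cv2.cvtColor(d["pixels"],cv2.COLOR_RGB2HSV); H,S,V=[hsv[...,i].astype(int) for i in range(3)]
    for n,(r,h,R) in D.items():
        u,A,bb=blob((S<60),seed[c][n])
        f=lambda p:hullc(np.r_[ring(*p,0,r*.93),ring(*p,.01,r),ring(*p,h,r)],d)
        q=least_squares(lambda p:f(p)[0]-u,[.5,0]).x
        print(c,"socket",n,np.round(q,4),A,round(f(q)[1]),bb)
        u,A,bb=blob((S>170)&(V>120)&(H>22)&(H<35),hs[c][n])
        f=lambda p:hullc(ring(*p,.004,R),d)
        q=least_squares(lambda p:f(p)[0]-u,[.5,0]).x
        print(c,"holder",n,np.round(q,4),A,round(f(q)[1]),bb)
E
python3 m.py
```

```text
scene socket small [ 0.388  -0.2717] 117.0 133 [170 147  10  16]
scene holder small [0.5137 0.4327] 138.0 197 [430 247  14  13]
scene socket medium [ 0.5056 -0.4211] 242.0 269 [ 97 167  17  21]
scene holder medium [0.644  0.1473] 262.0 377 [302 268  20  19]
scene socket large [ 0.6125 -0.1383] 417.0 448 [186 222  20  26]
scene holder large [0.3447 0.3106] 301.0 392 [378 179  22  17]
scene socket jumbo [ 0.4354 -0.1189] 633.0 655 [212 161  24  32]
scene holder jumbo [0.4762 0.1321] 565.0 737 [302 203  28  26]
top socket small [ 0.3894 -0.2715] 55.0 79 [346 221   9   7]
top holder small [0.5172 0.4328] 104.0 143 [103 176  11  12]
top socket medium [ 0.508  -0.4223] 142.0 185 [394 177  17  11]
top holder medium [0.6457 0.146 ] 189.0 230 [199 132  15  15]
top socket large [ 0.6148 -0.1388] 216.0 253 [295 138  16  17]
top holder large [0.3489 0.3101] 361.0 411 [138 228  20  22]
top socket jumbo [ 0.4372 -0.119 ] 379.0 407 [286 197  22  21]
top holder jumbo [0.4796 0.1279] 579.0 633 [198 181  27  27]
```

>>> {"method": "carry_out", "body": {
  "jaw": [5, 5, 5, 5, 5, 5, 5, 5, 5, 5],
  "linear": [
    [-41.5, -39.9, 4],
    [-41.5, -39.9, 4],
    [-41.5, -39.9, 4],
    [-41.5, -39.9, 4],
    [-41.5, -39.9, 4],
    [-41.5, -39.9, 4],
    [-41.5, -39.9, 4],
    [-41.5, -39.9, 4],
    [-41.5, -39.9, 4],
    [-41.5, -39.9, 4]
  ],
  "dr": [
    [0, 0, -13.3],
    [0, 0, -13.3],
    [0, 0, -13.3],
    [0, 0, -13.3],
    [0, 0, -13.3],
    [0, 0, -13.3],
    [0, 0, -13.3],
    [0, 0, -13.3],
    [0, 0, -13.3],
    [0, 0, -13.3]
  ]
}}

```text
time_s: 2.45
tool_pos: [0.4512, 0.0975, 0.2079]
tool_rot: [-0.0, 0.002, 1.0, -0.0]
force: [-0.5, 1.4, 0.1]
opening: 0.05
grip_force: 0.0
```

```bash
cat > s.py <<'E'
from h import *
s=telemetry.read_state();print({k:np.round(s[k],4).tolist() for k in("time_s","tool_pos","tool_rot","opening","grip_force","force","qpos")}, manip.tcp_to_tips)
E
python3 s.py
```

```text
{'time_s': 2.45, 'tool_pos': [0.4512, 0.0975, 0.2079], 'tool_rot': [-0.0, 0.0018, 1.0, -0.0001], 'opening': 0.05, 'grip_force': 0.0, 'force': [-0.5083, 1.4125, 0.1422], 'qpos': [-0.0717, -0.3292, -0.3797, 1.5203, -0.0003, -0.068]} 0.017
```

>>> {"method": "carry_out", "body": {
  "jaw": [5, 5, 5, 5, 5, 5, 5, 5, 5],
  "linear": [
    [6.2, -36.9, 8],
    [6.2, -36.9, 8],
    [6.2, -36.9, 8],
    [6.2, -36.9, 8],
    [6.2, -36.9, 8],
    [6.2, -36.9, 8],
    [6.2, -36.9, 8],
    [6.2, -36.9, 8],
    [6.2, -36.9, 8]
  ],
  "dr": [
    [0, 0, 0],
    [0, 0, 0],
    [0, 0, 0],
    [0, 0, 0],
    [0, 0, 0],
    [0, 0, 0],
    [0, 0, 0],
    [0, 0, 0],
    [0, 0, 0]
  ]
}}

```text
time_s: 3.58
tool_pos: [0.3888, -0.2674, 0.1287]
tool_rot: [0.0, -0.001, 1.0, 0.0]
force: [0.6, 0.4, -0.7]
opening: 0.0501
grip_force: 0.0
```

Run:
```python
from h import *
d=viewer.snapshot("wrist");p=d["pixels"][:,:,::-1].copy()
for q in (proj(ring(.389,-.2715,.05,.011),d),proj(ring(.389,-.2715,0,.010),d)):
    cv2.polylines(p,[q.astype(int)],True,(0,0,255),1)
cv2.imwrite("pics/w1.png",p)
```

```text
(no output)
```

View pics/w1.png

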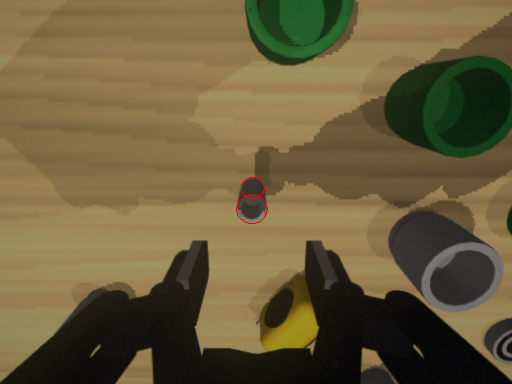

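>>> {"method": "carry_out", "body": {
  "jaw": [5, 5, 5, 5, 1, 1, 1, 1, 1, 1],
  "linear": [
    [0, -0.3, 4],
    [0, -0.3, 8.6],
    [0, -0.3, 8.6],
    [0, -0.3, 8.6],
    [0, -0.3, 8.6],
    [0, -0.3, 8.6],
    [0, -0.3, 8.6],
    [0, -0.3, 8.6],
    [0, -0.3, 8.6],
    [0, -0.3, 8.6]
  ],
  "dr": [
    [0, 0, 0],
    [0, 0, 0],
    [0, 0, 0],
    [0, 0, 0],
    [0, 0, 0],
    [0, 0, 0],
    [0, 0, 0],
    [0, 0, 0],
    [0, 0, 0],
    [0, 0, 0]
  ]
}}

```text
time_s: 4.88
tool_pos: [0.3892, -0.2727, 0.0443]
tool_rot: [0.001, -0.0, 1.0, -0.001]
force: [-0.3, 0.7, 7.3]
opening: 0.0203
grip_force: 58.3
```

>>> {"method": "carry_out", "body": {
  "jaw": [1, 1, 1, 1],
  "linear": [
    [0, 0, -3],
    [0, 0, -8],
    [0, 0, -12],
    [0, 0, -12]
  ],
  "dr": [
    [0, 0, 0],
    [0, 0, 0],
    [0, 0, 0],
    [0, 0, 0]
  ]
}}

```text
time_s: 5.38
tool_pos: [0.3896, -0.2734, 0.1664]
tool_rot: [0.002, -0.0, 1.0, -0.003]
force: [0.3, -0.1, -1.7]
opening: 0.0206
grip_force: 58.8
```

```bash
python3 s.py
python3 - <<'E'
from h import *
d=viewer.snapshot("scene");p=d["pixels"][90:190,110:260,::-1]
e=viewer.snapshot("wrist")["pixels"][:,:,::-1]
w=cv2.resize(p,(576,384),interpolation=cv2.INTER_NEAREST)
cv2.imwrite("pics/w2.png",cv2.resize(np.hstack([w,e]),(800,282)))
E
```

```text
{'time_s': 5.375, 'tool_pos': [0.3896, -0.2734, 0.1664], 'tool_rot': [0.0021, -0.0001, 1.0, -0.0025], 'opening': 0.0206, 'grip_force': 58.8199, 'force': [0.2781, -0.1156, -1.6521], 'qpos': [-0.8878, -0.2903, -0.4233, 1.4312, 0.0001, -0.8881]} 0.017
```

View pics/w2.png

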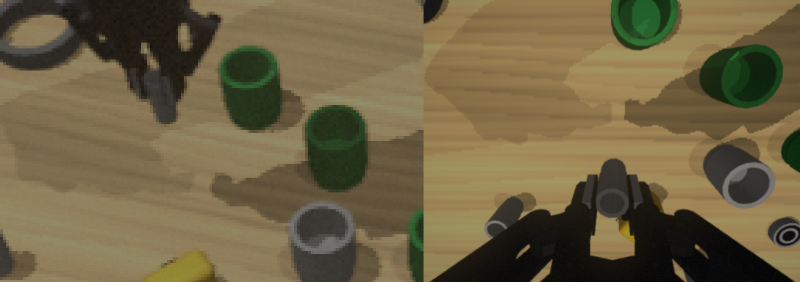

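The small socket is held upright and centred, with its lower end sticking out below the fingertips. I'll carry it to the small holder.

>>> {"method": "carry_out", "body": {
  "jaw": [1, 1, 1, 1, 1, 1, 1, 1, 1, 1],
  "linear": [
    [-12.7, 70.6, 0],
    [-12.7, 70.6, 0],
    [-12.7, 70.6, 0],
    [-12.7, 70.6, 0],
    [-12.7, 70.6, 0],
    [-12.7, 70.6, 0],
    [-12.7, 70.6, 0],
    [-12.7, 70.6, 0],
    [-12.7, 70.6, 0],
    [-12.7, 70.6, 0]
  ],
  "dr": [
    [0, 0, 0],
    [0, 0, 0],
    [0, 0, 0],
    [0, 0, 0],
    [0, 0, 0],
    [0, 0, 0],
    [0, 0, 0],
    [0, 0, 0],
    [0, 0, 0],
    [0, 0, 0]
  ]
}}

```text
time_s: 6.72
tool_pos: [0.4979, 0.3454, 0.1604]
tool_rot: [-0.001, -0.0, 1.0, -0.0]
force: [1.0, -0.7, -0.1]
opening: 0.0203
grip_force: 59.0
```

>>> {"method": "carry_out", "body": {
  "jaw": [1, 1, 1, 1, 1, 1],
  "linear": [
    [-1.7, 9, 0],
    [-1.7, 9, 0],
    [-1.7, 9, 6],
    [-1.7, 9, 7],
    [-1.7, 9, 7],
    [-1.7, 9, 7]
  ],
  "dr": [
    [0, 0, 0],
    [0, 0, 0],
    [0, 0, 0],
    [0, 0, 0],
    [0, 0, 0],
    [0, 0, 0]
  ]
}}

```text
time_s: 7.48
tool_pos: [0.5167, 0.4336, 0.0947]
tool_rot: [0.001, 0.0, 1.0, 0.001]
force: [0.1, 0.1, -0.2]
opening: 0.0203
grip_force: 59.1
```

```bash
python3 s.py;  cat > w.py <<'E'
from h import *
import sys
n,x,y,r,s,o=sys.argv[1:]; d=viewer.snapshot("wrist");p=d["pixels"][:,:,::-1].copy()
cv2.polylines(p,[proj(ring(float(x),float(y),.014,float(r)),d).astype(int)],True,(0,0,255),1)
t=telemetry.read_state()["tool_pos"]
cv2.polylines(p,[proj(ring(t[0],t[1],.004,float(s)),d).astype(int)],True,(255,0,255),1)
cv2.polylines(p,[proj(ring(t[0],t[1],t[2]-float(o),float(s)),d).astype(int)],True,(255,255,0),1)
cv2.imwrite(f"pics/{n}.png",p)
E
python3 w.py w3 .5165 .4325 .02 .010 .044
```

```text
{'time_s': 7.475, 'tool_pos': [0.5167, 0.4336, 0.0947], 'tool_rot': [0.0012, 0.0001, 1.0, 0.0007], 'opening': 0.0203, 'grip_force': 59.0544, 'force': [0.0648, 0.1365, -0.2162], 'qpos': [0.5048, 0.3522, 0.1005, 1.3163, 0.0, 0.5051]} 0.017
```

View pics/w3.png

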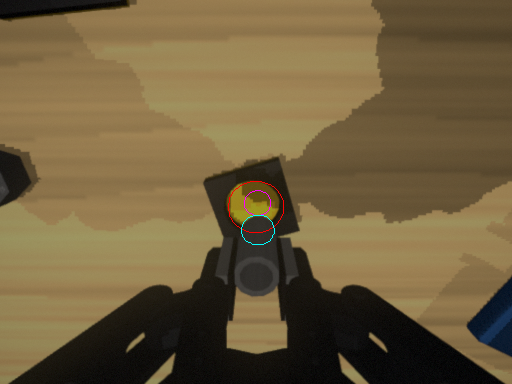

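>>> {"method": "carry_out", "body": {
  "jaw": [1, 1, 1, 1, 4, 4, 4, 4, 4, 4],
  "linear": [
    [0, -0.1, 3],
    [0, -0.1, 4.3],
    [0, -0.1, 4.6],
    [0, -0.1, 4.6],
    [0, -0.1, 4.6],
    [0, -0.1, 4.6],
    [0, -0.1, 4.6],
    [0, -0.1, -2],
    [0, -0.1, -7],
    [0, -0.1, -10]
  ],
  "dr": [
    [0, 0, 0],
    [0, 0, 0],
    [0, 0, 0],
    [0, 0, 0],
    [0, 0, 0],
    [0, 0, 0],
    [0, 0, 0],
    [0, 0, 0],
    [0, 0, 0],
    [0, 0, 0]
  ]
}}

```text
time_s: 8.78
tool_pos: [0.5165, 0.433, 0.1962]
tool_rot: [0.002, -0.0, 1.0, 0.001]
force: [0.3, -0.1, 0.5]
opening: 0.0403
grip_force: 0.0
```

```bash
python3 s.py; python3 w.py w4 .5165 .4325 .02 .010 .044
```

```text
{'time_s': 8.775, 'tool_pos': [0.5165, 0.433, 0.1962], 'tool_rot': [0.0018, -0.0002, 1.0, 0.001], 'opening': 0.0403, 'grip_force': 0.0, 'force': [0.258, -0.1077, 0.4841], 'qpos': [0.5041, 0.324, 0.2511, 1.4938, 0.0001, 0.5037]} 0.017
```

View pics/w4.png

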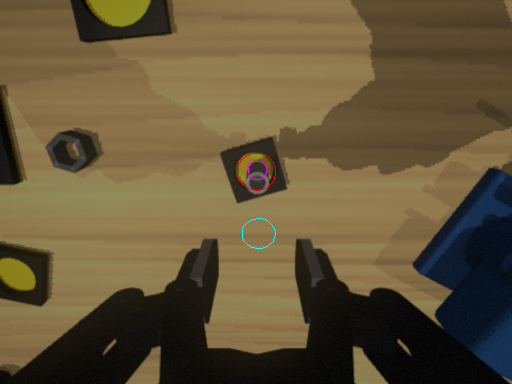

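The small socket stands in its recess. Next is the medium one.

>>> {"method": "carry_out", "body": {
  "jaw": [5, 5, 5, 5, 5, 5, 5, 5, 5, 5],
  "linear": [
    [1, -85.5, 0],
    [1, -85.5, 0],
    [1, -85.5, 0],
    [1, -85.5, 0],
    [1, -85.5, 0],
    [1, -85.5, 0],
    [1, -85.5, 0],
    [1, -85.5, 0],
    [1, -85.5, 0],
    [1, -85.5, 0]
  ],
  "dr": [
    [0, 0, 0],
    [0, 0, 0],
    [0, 0, 0],
    [0, 0, 0],
    [0, 0, 0],
    [0, 0, 0],
    [0, 0, 0],
    [0, 0, 0],
    [0, 0, 0],
    [0, 0, 0]
  ]
}}

```text
time_s: 10.07
tool_pos: [0.5082, -0.1946, 0.1922]
tool_rot: [0.0, -0.0, 1.0, -0.0]
force: [1.1, 0.1, -0.2]
opening: 0.05
grip_force: 0.0
```

>>> {"method": "carry_out", "body": {
  "jaw": [5, 5, 5, 5, 5, 5, 5],
  "linear": [
    [0.1, -22.8, 0],
    [0.1, -22.8, 0],
    [0.1, -22.8, 3],
    [0.1, -22.8, 6],
    [0.1, -22.8, 7],
    [0.1, -22.8, 7],
    [0.1, -22.8, 7]
  ],
  "dr": [
    [0, 0, 0],
    [0, 0, 0],
    [0, 0, 0],
    [0, 0, 0],
    [0, 0, 0],
    [0, 0, 0],
    [0, 0, 0]
  ]
}}

```text
time_s: 10.95
tool_pos: [0.5085, -0.4199, 0.124]
tool_rot: [0.001, -0.001, 1.0, -0.001]
force: [1.4, -0.2, 0.4]
opening: 0.0499
grip_force: 0.0
```

>>> {"method": "carry_out", "body": {
  "jaw": [5, 5, 5, 5, 2, 2, 2, 2, 2],
  "linear": [
    [0.1, -0.2, 4],
    [0.1, -0.2, 7.9],
    [0.1, -0.2, 7.9],
    [0.1, -0.2, 7.9],
    [0.1, -0.2, 7.9],
    [0.1, -0.2, 7.9],
    [0.1, -0.2, 7.9],
    [0.1, -0.2, 7.9],
    [0.1, -0.2, 7.9]
  ],
  "dr": [
    [0, 0, 0],
    [0, 0, 0],
    [0, 0, 0],
    [0, 0, 0],
    [0, 0, 0],
    [0, 0, 0],
    [0, 0, 0],
    [0, 0, 0],
    [0, 0, 0]
  ]
}}

```text
time_s: 12.08
tool_pos: [0.5078, -0.4236, 0.0464]
tool_rot: [0.001, -0.0, 1.0, -0.001]
force: [-0.6, 2.1, 6.3]
opening: 0.0305
grip_force: 58.5
```

>>> {"method": "carry_out", "body": {
  "jaw": [2, 2, 2, 2],
  "linear": [
    [0, 0, -3],
    [0, 0, -8],
    [0, 0, -12],
    [0, 0, -12]
  ],
  "dr": [
    [0, 0, 0],
    [0, 0, 0],
    [0, 0, 0],
    [0, 0, 0]
  ]
}}

```text
time_s: 12.58
tool_pos: [0.5082, -0.4245, 0.169]
tool_rot: [0.003, -0.0, 1.0, -0.003]
force: [1.1, 0.7, -1.3]
opening: 0.0313
grip_force: 59.5
```

>>> {"method": "carry_out", "body": {
  "jaw": [2, 2, 2, 2, 2, 2, 2, 2, 2, 2],
  "linear": [
    [-13.7, 57.2, 0],
    [-13.7, 57.2, 0],
    [-13.7, 57.2, 0],
    [-13.7, 57.2, 0],
    [-13.7, 57.2, 0],
    [-13.7, 57.2, 0],
    [-13.7, 57.2, 0],
    [-13.7, 57.2, 0],
    [-13.7, 57.2, 0],
    [-13.7, 57.2, 0]
  ],
  "dr": [
    [0, 0, 0],
    [0, 0, 0],
    [0, 0, 0],
    [0, 0, 0],
    [0, 0, 0],
    [0, 0, 0],
    [0, 0, 0],
    [0, 0, 0],
    [0, 0, 0],
    [0, 0, 0]
  ]
}}

```text
time_s: 13.82
tool_pos: [0.643, 0.1531, 0.1624]
tool_rot: [-0.0, -0.002, 1.0, 0.0]
force: [0.3, -0.1, -1.6]
opening: 0.031
grip_force: 59.8
```

>>> {"method": "carry_out", "body": {
  "jaw": [2, 2, 2, 2],
  "linear": [
    [0, 0, 3],
    [0, 0, 7],
    [0, 0, 7],
    [0, 0, 7]
  ],
  "dr": [
    [0, 0, 0],
    [0, 0, 0],
    [0, 0, 0],
    [0, 0, 0]
  ]
}}

```text
time_s: 14.32
tool_pos: [0.6438, 0.1495, 0.0946]
tool_rot: [0.0, -0.0, 1.0, 0.0]
force: [0.3, 0.5, -0.2]
opening: 0.0314
grip_force: 59.8
```

```bash
python3 w.py w5 .645 .147 .026 .015 .046
```

```text
(no output)
```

View pics/w5.png

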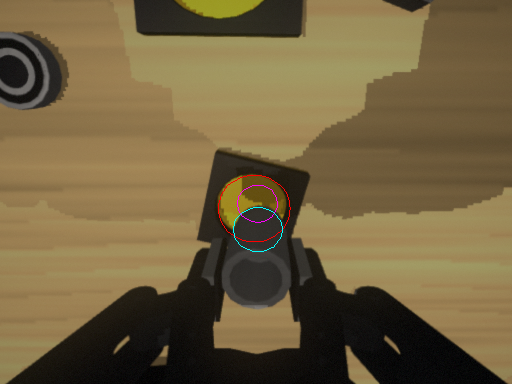

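>>> {"method": "carry_out", "body": {
  "jaw": [2, 2, 2, 2, 5, 5, 5, 5, 5, 5],
  "linear": [
    [-0.1, -0.2, 3],
    [-0.1, -0.2, 4],
    [-0.1, -0.2, 4.4],
    [-0.1, -0.2, 4.4],
    [-0.1, -0.2, 4.4],
    [-0.1, -0.2, 4.4],
    [-0.1, -0.2, 4.4],
    [-0.1, -0.2, -2],
    [-0.1, -0.2, -7],
    [-0.1, -0.2, -10]
  ],
  "dr": [
    [0, 0, 0],
    [0, 0, 0],
    [0, 0, 0],
    [0, 0, 0],
    [0, 0, 0],
    [0, 0, 0],
    [0, 0, 0],
    [0, 0, 0],
    [0, 0, 0],
    [0, 0, 0]
  ]
}}

```text
time_s: 15.62
tool_pos: [0.6453, 0.1476, 0.197]
tool_rot: [0.002, -0.0, 1.0, 0.0]
force: [-0.1, -0.1, -0.6]
opening: 0.05
grip_force: 0.0
```

>>> {"method": "carry_out", "body": {
  "jaw": [6.5, 6.5, 6.5, 6.5, 6.5, 6.5, 6.5, 6.5, 6.5],
  "linear": [
    [3.2, -28.6, 0],
    [3.2, -28.6, 0],
    [3.2, -28.6, 0],
    [3.2, -28.6, 3],
    [3.2, -28.6, 5],
    [3.2, -28.6, 6.5],
    [3.2, -28.6, 6.5],
    [3.2, -28.6, 6.5],
    [3.2, -28.6, 6.5]
  ],
  "dr": [
    [0, 0, 0],
    [0, 0, 0],
    [0, 0, 0],
    [0, 0, 0],
    [0, 0, 0],
    [0, 0, 0],
    [0, 0, 0],
    [0, 0, 0],
    [0, 0, 0]
  ]
}}

```text
time_s: 16.75
tool_pos: [0.6133, -0.1377, 0.1297]
tool_rot: [0.001, -0.001, 1.0, -0.0]
force: [-0.4, 0.2, -0.5]
opening: 0.0648
grip_force: 0.0
```

```bash
python3 w.py w6 .645 .147 .026 .015 .046
```

```text
(no output)
```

View pics/w6.png

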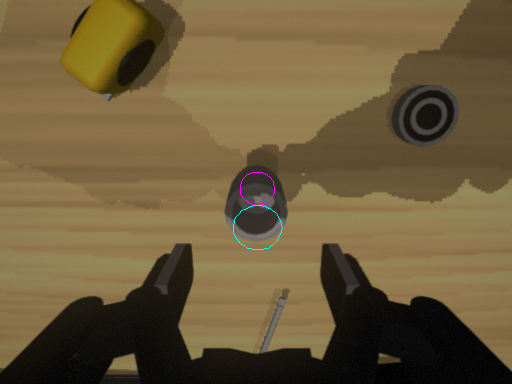

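The large socket lies centred between the fingers, so I'll grip it.

>>> {"method": "carry_out", "body": {
  "jaw": [6.5, 6.5, 6.5, 6.5, 3, 3, 3, 3, 3],
  "linear": [
    [0, 0, 4],
    [0, 0, 8.4],
    [0, 0, 8.4],
    [0, 0, 8.4],
    [0, 0, 8.4],
    [0, 0, 8.4],
    [0, 0, 8.4],
    [0, 0, 8.4],
    [0, 0, 8.4]
  ],
  "dr": [
    [0, 0, 0],
    [0, 0, 0],
    [0, 0, 0],
    [0, 0, 0],
    [0, 0, 0],
    [0, 0, 0],
    [0, 0, 0],
    [0, 0, 0],
    [0, 0, 0]
  ]
}}

```text
time_s: 17.92
tool_pos: [0.614, -0.139, 0.0471]
tool_rot: [0.002, -0.0, 1.0, -0.001]
force: [-1.2, 0.1, 7.3]
opening: 0.042
grip_force: 60.9
```

>>> {"method": "carry_out", "body": {
  "jaw": [3, 3, 3, 3],
  "linear": [
    [0, 0, -3],
    [0, 0, -8],
    [0, 0, -12],
    [0, 0, -12]
  ],
  "dr": [
    [0, 0, 0],
    [0, 0, 0],
    [0, 0, 0],
    [0, 0, 0]
  ]
}}

```text
time_s: 18.42
tool_pos: [0.6147, -0.1394, 0.1693]
tool_rot: [0.003, -0.0, 1.0, -0.002]
force: [0.5, -0.7, -2.7]
opening: 0.0416
grip_force: 62.1
```

>>> {"method": "carry_out", "body": {
  "jaw": [3, 3, 3, 3, 3, 3, 3, 3, 3, 3],
  "linear": [
    [26.7, 44.9, 0],
    [26.7, 44.9, 0],
    [26.7, 44.9, 0],
    [26.7, 44.9, 0],
    [26.7, 44.9, 0],
    [26.7, 44.9, 0],
    [26.7, 44.9, 0],
    [26.7, 44.9, 0],
    [26.7, 44.9, 0],
    [26.7, 44.9, 0]
  ],
  "dr": [
    [0, 0, 0],
    [0, 0, 0],
    [0, 0, 0],
    [0, 0, 0],
    [0, 0, 0],
    [0, 0, 0],
    [0, 0, 0],
    [0, 0, 0],
    [0, 0, 0],
    [0, 0, 0]
  ]
}}

```text
time_s: 19.68
tool_pos: [0.3439, 0.3114, 0.1634]
tool_rot: [-0.001, -0.002, 1.0, -0.0]
force: [-0.7, 0.1, -3.8]
opening: 0.0422
grip_force: 62.6
```

>>> {"method": "carry_out", "body": {
  "jaw": [3, 3, 3, 3],
  "linear": [
    [0, 0, 3],
    [0, 0, 7],
    [0, 0, 7],
    [0, 0, 7]
  ],
  "dr": [
    [0, 0, 0],
    [0, 0, 0],
    [0, 0, 0],
    [0, 0, 0]
  ]
}}

```text
time_s: 20.18
tool_pos: [0.3461, 0.3101, 0.0954]
tool_rot: [0.0, 0.0, 1.0, 0.0]
force: [1.2, 0.9, -2.3]
opening: 0.042
grip_force: 62.7
```

```bash
python3 w.py w7 .348 .310 .033 .0205 .047
```

```text
(no output)
```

View pics/w7.png

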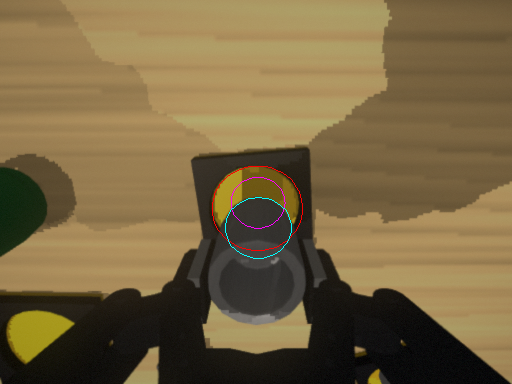

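>>> {"method": "carry_out", "body": {
  "jaw": [3, 3, 3, 3, 6.5, 6.5, 6.5, 6.5, 6.5, 6.5],
  "linear": [
    [-0.2, 0, 3],
    [-0.2, 0, 4],
    [-0.2, 0, 4.4],
    [-0.2, 0, 4.4],
    [-0.2, 0, 4.4],
    [-0.2, 0, 4.4],
    [-0.2, 0, 4.4],
    [-0.2, 0, -2],
    [-0.2, 0, -7],
    [-0.2, 0, -10]
  ],
  "dr": [
    [0, 0, 0],
    [0, 0, 0],
    [0, 0, 0],
    [0, 0, 0],
    [0, 0, 0],
    [0, 0, 0],
    [0, 0, 0],
    [0, 0, 0],
    [0, 0, 0],
    [0, 0, 0]
  ]
}}

```text
time_s: 21.48
tool_pos: [0.3481, 0.3108, 0.1974]
tool_rot: [0.002, -0.0, 1.0, 0.001]
force: [0.1, -0.1, -0.6]
opening: 0.0648
grip_force: 0.0
```

Run:
```python
from h import *
d=viewer.snapshot("top");hsv=cv2.cvtColor(d["pixels"],cv2.COLOR_RGB2HSV)
m=(hsv[...,0]>45)&(hsv[...,0]<75)&(hsv[...,1]>120)
for s in [(258,215),(210,240),(304,250)]:
    u,A,b=blob(m,s);f=lambda p:hullc(np.r_[ring(*p,0,.03),ring(*p,.066,.03)],d)
    q=least_squares(lambda p:f(p)[0]-u,[.5,0]).x;print(q,A,f(q)[1],b)
```

```text
[ 0.41400978 -0.01321411] 351.0 382.27267046133056 [249 205  21  21]
[0.34565002 0.12287398] 391.0 436.1243168573128 [199 230  23  21]
[ 0.31799994 -0.13906466] 376.0 431.9970971404109 [294 240  22  21]
```

>>> {"method": "carry_out", "body": {
  "jaw": [7.8, 7.8, 7.8, 7.8, 7.8, 7.8, 7.8, 7.8, 7.8, 7.8],
  "linear": [
    [-8.8, -43, 0],
    [-8.8, -43, 0],
    [-8.8, -43, 0],
    [-8.8, -43, 0],
    [-8.8, -43, 0],
    [-8.8, -43, 0],
    [-8.8, -43, 3],
    [-8.8, -43, 6],
    [-8.8, -43, 6],
    [-8.8, -43, 6]
  ],
  "dr": [
    [0, 0, 0],
    [0, 0, 0],
    [0, 0, 0],
    [0, 0, 0],
    [0, 0, 0],
    [0, 0, 0],
    [0, 0, 0],
    [0, 0, 0],
    [0, 0, 0],
    [0, 0, 0]
  ]
}}

```text
time_s: 22.78
tool_pos: [0.4357, -0.119, 0.1354]
tool_rot: [0.0, -0.001, 1.0, -0.0]
force: [-0.2, -0.6, 0.2]
opening: 0.0782
grip_force: 0.0
```

```bash
sed 's/\.014,float(r)/.066,float(r)/' w.py > w_.py; python3 w_.py w8 .4363 -.119 .03 .028 .046
```

```text
(no output)
```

View pics/w8.png

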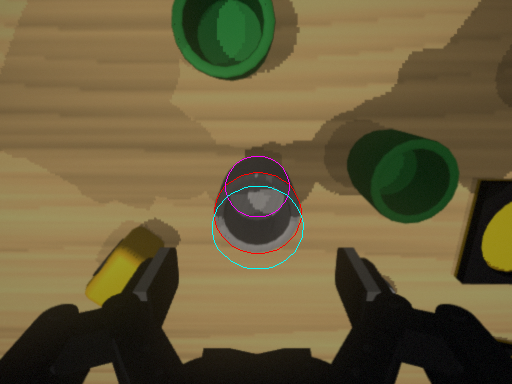

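>>> {"method": "carry_out", "body": {
  "jaw": [7.8, 7.8, 7.8, 7.8, 7.8, 5, 5, 5, 5, 5],
  "linear": [
    [0, 0, 4],
    [0, 0, 6.5],
    [0, 0, 8.6],
    [0, 0, 8.6],
    [0, 0, 8.6],
    [0, 0, 8.6],
    [0, 0, 8.6],
    [0, 0, 8.6],
    [0, 0, 8.6],
    [0, 0, 8.6]
  ],
  "dr": [
    [0, 0, 0],
    [0, 0, 0],
    [0, 0, 0],
    [0, 0, 0],
    [0, 0, 0],
    [0, 0, 0],
    [0, 0, 0],
    [0, 0, 0],
    [0, 0, 0],
    [0, 0, 0]
  ]
}}

```text
time_s: 24.08
tool_pos: [0.4365, -0.1198, 0.0499]
tool_rot: [0.001, -0.0, 1.0, -0.0]
force: [0.1, 1.6, 8.3]
opening: 0.0575
grip_force: 66.3
```

>>> {"method": "carry_out", "body": {
  "jaw": [5, 5, 5, 5],
  "linear": [
    [0, 0, -3],
    [0, 0, -8],
    [0, 0, -12],
    [0, 0, -12]
  ],
  "dr": [
    [0, 0, 0],
    [0, 0, 0],
    [0, 0, 0],
    [0, 0, 0]
  ]
}}

```text
time_s: 24.58
tool_pos: [0.4369, -0.1204, 0.1711]
tool_rot: [0.002, -0.0, 1.0, -0.001]
force: [0.9, 1.1, -6.0]
opening: 0.0577
grip_force: 68.2
```

>>> {"method": "carry_out", "body": {
  "jaw": [5, 5, 5, 5, 5, 5, 5, 5, 5, 5],
  "linear": [
    [-4.2, 24.9, 0],
    [-4.2, 24.9, 0],
    [-4.2, 24.9, 0],
    [-4.2, 24.9, 0],
    [-4.2, 24.9, 0],
    [-4.2, 24.9, 3],
    [-4.2, 24.9, 7],
    [-4.2, 24.9, 7],
    [-4.2, 24.9, 7],
    [-4.2, 24.9, 7]
  ],
  "dr": [
    [0, 0, 0],
    [0, 0, 0],
    [0, 0, 0],
    [0, 0, 0],
    [0, 0, 0],
    [0, 0, 0],
    [0, 0, 0],
    [0, 0, 0],
    [0, 0, 0],
    [0, 0, 0]
  ]
}}

```text
time_s: 25.82
tool_pos: [0.4785, 0.1293, 0.1]
tool_rot: [0.001, 0.0, 1.0, 0.0]
force: [-0.0, 0.2, -5.7]
opening: 0.0574
grip_force: 69.6
```

```bash
python3 w.py w9 .479 .129 .042 .028 .05
```

```text
(no output)
```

View pics/w9.png

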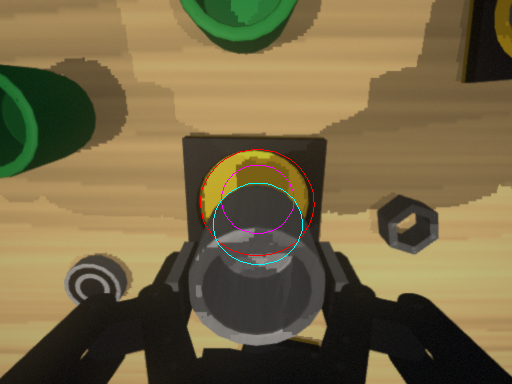

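>>> {"method": "carry_out", "body": {
  "jaw": [5, 5, 5, 5, 7.8, 7.8, 7.8, 7.8, 7.8, 7.8],
  "linear": [
    [0, -0.2, 3],
    [0, -0.2, 4.2],
    [0, -0.2, 4.6],
    [0, -0.2, 4.6],
    [0, -0.2, 4.6],
    [0, -0.2, 4.6],
    [0, -0.2, 4.6],
    [0, -0.2, -2],
    [0, -0.2, -7],
    [0, -0.2, -13]
  ],
  "dr": [
    [0, 0, 0],
    [0, 0, 0],
    [0, 0, 0],
    [0, 0, 0],
    [0, 0, 0],
    [0, 0, 0],
    [0, 0, 0],
    [0, 0, 0],
    [0, 0, 0],
    [0, 0, 0]
  ]
}}

```text
time_s: 27.12
tool_pos: [0.4771, 0.1275, 0.2299]
tool_rot: [-0.0, -0.0, 1.0, 0.0]
force: [1.5, -0.1, -0.3]
opening: 0.0781
grip_force: 0.0
```

>>> {"method": "carry_out", "body": {
  "jaw": [7.8, 7.8, 7.8, 7.8, 7.8],
  "linear": [
    [0, -30, 0],
    [0, -30, 0],
    [0, -30, 0],
    [0, -30, 0],
    [0, -30, 0]
  ],
  "dr": [
    [0, 0, 0],
    [0, 0, 0],
    [0, 0, 0],
    [0, 0, 0],
    [0, 0, 0]
  ]
}}

```text
time_s: 27.75
tool_pos: [0.4772, -0.175, 0.2285]
tool_rot: [0.0, 0.0, 1.0, -0.0]
force: [0.6, -0.3, -0.1]
opening: 0.0779
grip_force: 0.0
```

Run:
```python
from h import *
d=viewer.snapshot("scene");p=d["pixels"][90:330,200:500,::-1]
cv2.imwrite("pics/end.png",cv2.resize(p,(750,600),interpolation=cv2.INTER_CUBIC))
```

```text
(no output)
```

View pics/end.png

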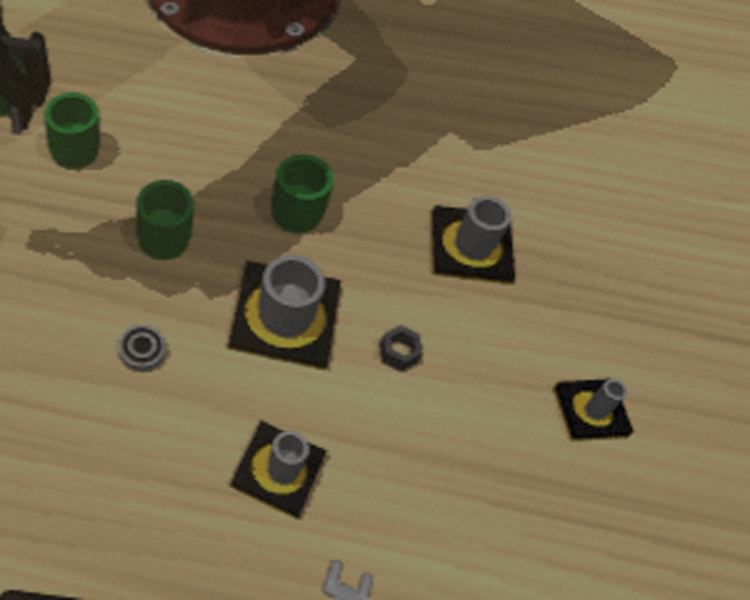

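All four sockets stand upright in the recesses of their own size: jumbo (290,300), large (480,235), medium (288,460) and small (605,400). The nut at (401,348) and the bearing at (142,347) have not been touched.

```bash
python3 -c "
from plant import manip;print(manip.hand_in())"
```

```text
the job is handed in; nothing more can be done
None
```

All four sockets were placed upright in their matching holders, smallest to largest, in about 28 s, the nut and bearing were left where they lay, and the job is handed in (no verdict came back).

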